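Put a wax block into the drying cabinet

TASK

Put the wax block on the yellow cassette into the small drying cabinet: pull the cabinet's front door all the way down by its bar, slide the block in until all of it lies flat inside, and only then swing the door back up and fully shut. Keep the block wax side up all the time, swing the door without flinging it, and leave the other blocks and everything else on the bench where they are.

Things in the scene. Friction and masses are not known exactly. Their poses are not given: they have to be found in the camera images.
- drying_cabinet: white drying cabinet, fixed, 135 mm deep, 146 wide, 104 high, with a bottom-hinged window door in front. Origin: on the worktop under the middle of the hinge line; x points into the cabinet, y along the hinge line (to the left facing it), z up. Plinth below the hinge, front at x = 0. Above, the front slopes back 0.45 rad: the roof's front edge is at x = 24 mm, its top at z = 104 mm
- chamber (a point): centre of the chamber's floor, in the cabinet frame x = 64, y = 0, z = 54 mm. The floor runs from the hinge line (x = 0) to x = 127 mm and is 130 mm wide (y = -65 to 65); the ceiling is 42 mm above it. Axes as the cabinet's
- door_hinge (a point): middle of the door's hinge line, in the cabinet frame x = 0, y = 0, z = 55 mm; the line runs along the cabinet's y. The door panel reaches 54 mm from it, is 144 mm wide and 8 mm thick (outward of its inner face); when down its inner face is level with this line, a ledge 1 mm above the chamber floor
- cabinet_door (a joint): door angle, rad: 0 = shut (leaning back 0.45 rad from upright against the sloping front), grows as its top comes forward and down, 0.45 = upright, 2.02 = fully down (horizontal, at its stop). It starts shut or a little ajar (up to 0.3). Stiff hinge (0.2 N m): the door stays where it is left; no latch
- door_bar (a point): centre of the door's grip bar: black, round, 10 mm thick, parallel to the hinge line, on two stalks 84 mm apart that prolong the panel: 102 mm from the hinge along the panel, 4 mm outward of its inner face, 43 mm open gap to the panel. In the cabinet frame: shut x = 41, z = 149 mm; down x = -102, z = 51 mm. Can be pinched from above at any angle, turns in the grip
- yellow_block: the block to put away: histology wax block, a white wax slab with a small pink or brown specimen on a yellow plastic cassette, loose, 28 x 40 x 12 mm, 20 g. Origin: centre of its underside; x across its 28 mm width (grasp across this), y along its 40 mm length, z up
- green_block: histology wax block, a white wax slab with a small pink or brown specimen on a green plastic cassette, loose, 28 x 40 x 12 mm, 20 g. Origin: centre of its underside; x across its 28 mm width (grasp across this), y along its 40 mm length, z up
- blue_block: histology wax block, a white wax slab with a small pink or brown specimen on a blue plastic cassette, loose, 28 x 40 x 12 mm, 20 g. Origin: centre of its underside; x across its 28 mm width (grasp across this), y along its 40 mm length, z up
- pink_block: histology wax block, a white wax slab with a small pink or brown specimen on a pink plastic cassette, loose, 28 x 40 x 12 mm, 20 g. Origin: centre of its underside; x across its 28 mm width (grasp across this), y along its 40 mm length, z up
- pot: bystander: specimen pot with blue lid, 47 mm across, 58 mm high; origin centre of underside
- timer: bystander: white timer, 33 x 68 x 56 mm; origin centre of underside
- wash: bystander: wash bottle with red cap, 67 x 101 x 203 mm; origin centre of underside
- pen: bystander: marker lying flat, 17 x 135 x 16 mm; origin centre of underside
Things that resemble listed ones, but are neither listed nor needed, are in the scene too. Leave any purple look-alike of the yellow_block alone.

How it is judged:
On the way, in this order (a step that is already met when the one before it is completed fails the run):
1. the door is fully down (value of joint cabinet_door above 1.9 rad), for 0.2 s.
2. the yellow block lies flat and wholly inside the chamber while the door is still down (x of yellow_block in the frame of drying_cabinet between 0.022 and 0.115 m and y of yellow_block in the frame of drying_cabinet between -0.06 and 0.06 m and z of yellow_block in the frame of drying_cabinet between 0.048 and 0.062 m and angle between yellow_block's own z axis and vertical below 0.12 rad and linear speed of yellow_block below 0.02 m/s and value of joint cabinet_door above 1.8 rad), for 0.2 s.
At the end, for the whole second after the job is handed in: The yellow block lies at rest on the chamber floor, wax side up within 7 degrees, its centre at least 22 mm behind the hinge line, and the door is shut to within 0.06 rad (x of yellow_block in the frame of drying_cabinet between 0.022 and 0.115 m and y of yellow_block in the frame of drying_cabinet between -0.06 and 0.06 m and z of yellow_block in the frame of drying_cabinet between 0.048 and 0.062 m and angle between yellow_block's own z axis and vertical below 0.12 rad and linear speed of yellow_block below 0.02 m/s and value of joint cabinet_door below 0.06 rad); the robot touches nothing.
It fails at once if another block or a bystander is moved by more than 20 mm (distance of any of green_block, blue_block, pink_block, pot, timer, wash, pen from where it was at the start of the episode above 0.02 m).
It fails at once if the yellow block is tipped by more than 60 degrees (angle between yellow_block's own z axis and vertical above 1.05 rad).
It fails at once if the door is flung (faster than 6 rad/s) (velocity of joint cabinet_door above 6 rad/s or velocity of joint cabinet_door below -6 rad/s).
It also fails if it takes over 72 s, if anything falls off the work surface, if the arm or the gripper's body presses on something with over 40 N, if the wrist force passes 120 N, or if a joint passes its speed limit or range.

ROBOT

A 6-joint arm with a two-finger parallel gripper is mounted at the origin on a cart in front of the work surface, level with it; the furniture and walls round the work are solid. World frame = base frame: x ahead of the robot, y to its left, z up, the work surface at z = 0. Lengths are in m, angles in rad, forces in N, time in s.
With the tool pointing down it reaches from about 0.3 to 0.95 m from the base axis. Payload 3.1 kg.
Tool frame: the origin (TCP) lies midway between the tips of the shut fingers; the grasp point (between the pads) lies 19 mm behind it; z points along the fingers, y is the line along which they close (so a half turn about z gives the same grasp; the last joint's range is limited). The gripper opens to 85 mm and grips with 20 to 120 N. Pads are 22 mm wide; open, the fingers measure 114 mm over their backs; the gripper's body (76 mm by 85 mm) begins 54 mm behind the grasp point. The pads swing forward as they close: fully open they stand 13 mm farther back than shut.
Start: joints at [-1.218, 0.308, 1.634, -0, 1.2, -0.07], TCP at [0.256, -0.57, 0.205] pointing down, gripper open.
Joint ranges: [-3.06, 3.06], [-0.79, 1.96], [0.05, 2.63], [-1.19, 4.34], [0.05, 2.64], [-2.94, 2.94]. Speed limits (rad/s): [2.79, 2.79, 3.14, 3.14, 3.14, 3.14].

INTERFACE

Orientations are given as a rotation vector (axis times angle).
In Python, from plant import arm gives the robot as it stands.
- The arm moves only by the tool move_arm, never from a script. Its arguments are lists of equal length, an entry for each row: "gripper": the finger opening in mm, from 0 to 85.4; "linear": the shift along the world's x, y, z in units of 30 mm (1.0 is 30 mm), a list of three; "twist": the turn, a rotation vector about the world's x, y, z in units of 5 degrees (1.0 is 5 degrees), a list of three. A call has 1 to 12 rows; each row shifts and turns the commanded pose from where the row before left it; what a row does not reach is not made up. A row lasts 1/12 s, in which the tool goes at most 41.7 mm and 7.16 degrees, less where a joint would pass 70% of its speed; a pose out of reach is approached as far as the arm can. A call is refused whole if a number of a shift passes 1 or a number of a turn 1, either way. A call with a gripper value outside its range is refused whole. The fingers move at their own pace and stop on an object; "newtons" is the grip in N (left out, the last holds). Time passes only in rows, so rows that do not move let the fingers close. It gives the time, the measured TCP pose, the force, the opening and the grip force at its end, in the units of the state.
- arm.sense(): the state, without advancing time (a new reading comes with each control period).
- arm.camera(name): name is "scene" or "top" or "wrist"; returns (picture, depth): 384x512x3 uint8, red, green, blue; 384x512 float32, m along the optical axis (not along the pixel's ray), 0 where there is no reading.
- arm.camera_model(name): a dict with "vertical_fov" (degrees; the focal length in pixels is half the picture's height over the tangent of half this angle, whatever the lens; pixels are square), "cx", "cy" (the principal point, pixels), "k1" (the pictures are not rectified: a ray, as slopes to the right and down, at radius r is drawn at 1 + k1 r^2 times it, then the intrinsics apply), "position" and "rotation" of the camera in the world; the wrist camera has in their place "mount" (4x4, takes a point from camera to tool coordinates, whose origin is the TCP and whose axes are the flange's). Camera axes: x right, y up, looking along -z (the intrinsics and any distortion apply to the point x, -y, -z); pixel columns grow to the right and rows downward; lengths in m; the calibration is good to about 2 mm. A picture is of the moment at which its call begins: read the wrist's pose just before it. camera_model takes no time and is no camera call.
- arm.sign_off(): hands the job in; it is judged then, once.
The state is a dict: "time": time; "q": joint angles; "joint_velocities": joint speeds; "joint_torque": joint torques, N m; "tcp_pos": TCP position; "tool_rot": TCP orientation; "wrist_force": force on the tool from outside, world axes, zero at the start; "moment": the same for the moment, N m; "width": finger opening in m; "finger_force": force on a finger pad.
Only numpy, scipy, OpenCV 4.12 (cv2) and the standard library are available. Lean on these libraries where they do the work, as an engineer would, in place of code of your own. Each camera call takes 0.05 s, during which the arm holds its last target. There are 200 camera calls.

## Working session

There is one attempt and no reset: what is moved stays moved. The work goes in short steps, Python scripts to look and compute and a tool call to move; the robot and the scene stay as the last step left them, time stands still between calls to the robot, and variables do not carry over. Pictures are saved under pics/ and viewed, at most 10 in all, crops included, and the job is handed in when it is done.

Besides the shell and the picture viewer there is one more tool, called as name(argument=value, ...) on one line, values as JSON. move_arm: Moves the arm, as the interface text tells. Its arguments: {"type":"object","properties":{"gripper":{"type":"array","items":{"type":"number"}},"linear":{"type":"array","items":{"type":"array","items":{"type":"number"}}},"twist":{"type":"array","items":{"type":"array","items":{"type":"number"}}},"newtons":{"type":"number"}},"required":["gripper","linear","twist"]}

```bash
ls; mkdir -p pics; cat > h.py <<'E'
import numpy as np, cv2
from plant import arm
from scipy.spatial.transform import Rotation as R
def model(name,st=None):
    m=arm.camera_model(name); f=192/np.tan(np.radians(m["vertical_fov"])/2)
    K=np.array([[f,0,m["cx"]],[0,f,m["cy"]],[0,0,1]]); D=np.array([m["k1"],0,0,0.])
    if "mount" in m:
        T=np.eye(4); T[:3,:3]=R.from_rotvec(st["tool_rot"]).as_matrix(); T[:3,3]=st["tcp_pos"]
        T=T@np.array(m["mount"]); return K,D,T[:3,:3],T[:3,3]
    Rm=np.array(m["rotation"]); Rm=Rm if Rm.shape==(3,3) else R.from_rotvec(Rm).as_matrix()
    return K,D,Rm,np.array(m["position"])
def rays(M,px):
    K,D,Rm,p=M
    n=cv2.undistortPoints(np.array(px,float).reshape(-1,1,2),K,D).reshape(-1,2)
    return np.c_[n[:,0],-n[:,1],-np.ones(len(n))]@Rm.T
def plane(M,px,z):
    d=rays(M,px); return M[3]+d*((z-M[3][2])/d[:,2])[:,None]
def deproj(M,px,depth):
    d=rays(M,px); px=np.array(px).reshape(-1,2).astype(int)
    return M[3]+d*depth[px[:,1],px[:,0]][:,None]
def proj(M,P):
    K,D,Rm,p=M; c=(np.atleast_2d(P)-p)@Rm; c=c*[1,-1,-1]
    return cv2.projectPoints(c,np.zeros(3),np.zeros(3),K,D)[0].reshape(-1,2)
def grab(name,tag):
    st=arm.sense(); im,d=arm.camera(name); cv2.imwrite(f"pics/{tag}.png",im[:,:,::-1]); np.savez(f"{tag}.npz",im=im,d=d)
    return model(name,st),im,d
E
python3 - <<'E'
from h import *
ims=[]
for n in("scene","top"):
    M,im,d=grab(n,n+"0"); ims.append(im); print(n,arm.camera_model(n))
print(arm.sense()); print(arm.camera_model("wrist"))
cv2.imwrite("pics/both.png",cv2.resize(np.vstack(ims),None,fx=.78,fy=.78)[:,:,::-1])
E
```

```text
pics
scene {'vertical_fov': 55.40023510693727, 'cx': 255.92204189627645, 'cy': 189.2117124933394, 'k1': 0.0034604746667971295, 'position': array([-0.10239861,  0.93585403,  0.65312132]), 'rotation': array([ 0.4161302 , -1.40772104, -2.22832679])}
top {'vertical_fov': 43.323968703262295, 'cx': 251.07263536239014, 'cy': 195.10097126870858, 'k1': -0.13915793856503406, 'position': array([ 0.16600333, -0.02529008,  1.72805848]), 'rotation': array([ 0.16876503, -0.16669843, -1.59417444])}
{'time': 0.1, 'q': array([-1.21775598e+00,  3.08911633e-01,  1.63507661e+00, -7.81089735e-06,
        1.19970581e+00, -6.97100444e-02]), 'joint_velocities': array([ 0.00039702, -0.00270208, -0.00298587,  0.00098371,  0.00116598,
       -0.00066427]), 'joint_torque': array([-2.05240790e-04, -4.16407800e+01, -2.77644485e+01, -1.06437019e-04,
        4.04653576e-03, -4.59329172e-06]), 'tcp_pos': array([ 0.2561051 , -0.56922998,  0.20395764]), 'tool_rot': array([-3.06963721e+00, -6.58688955e-01,  4.77054703e-04]), 'wrist_force': array([ 0.25975733, -0.55450147,  0.7994679 ]), 'moment': array([-0.0111591 , -0.02382402, -0.03539314]), 'finger_force': 0.0, 'width': 0.08539240342051437}
{'vertical_fov': 60.42068253804548, 'cx': 253.1651796334604, 'cy': 190.78277315411822, 'k1': -0.09336664363520893, 'mount': array([[-7.24735820e-04,  9.58597500e-01,  2.84763600e-01,
         7.25455555e-02],
       [ 9.99999722e-01,  7.44664947e-04,  3.82831989e-05,
         2.60685502e-04],
       [-1.75355293e-04,  2.84763549e-01, -9.58597773e-01,
        -1.68467748e-01],
       [ 0.00000000e+00,  0.00000000e+00,  0.00000000e+00,
         1.00000000e+00]])}
```

View pics/scene0.png

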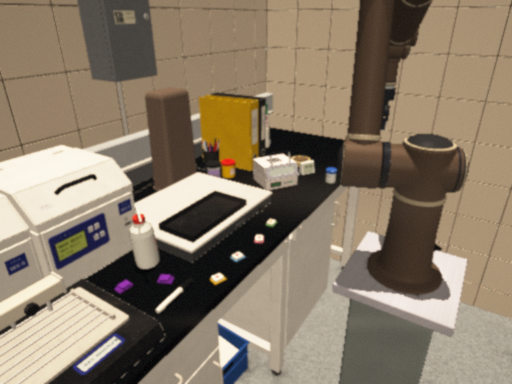

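View pics/top0.png

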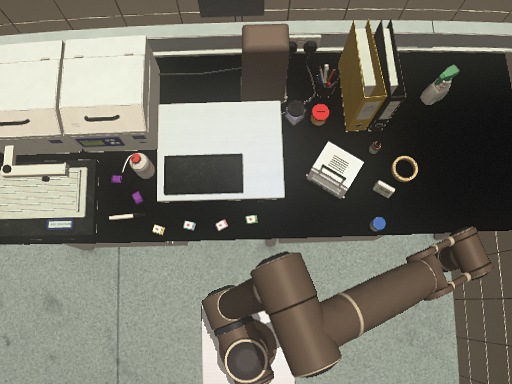

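```bash
python3 - <<'E'
from h import *
t=np.load("top0.npz"); s=np.load("scene0.npz"); T=model("top"); S=model("scene")
r=lambda im,a,b,c,d,w,h: cv2.resize(im[b:d,a:c],(w,h),interpolation=cv2.INTER_CUBIC)
A=r(t["im"],295,130,375,210,400,400); B=r(s["im"],240,140,320,200,400,300); C=r(t["im"],100,170,270,245,400,176); D=r(s["im"],100,210,280,320,400,244)
L=np.vstack([A,C]);Rr=np.vstack([B,D]); Rr=np.vstack([Rr,np.zeros((576-544,400,3),np.uint8)])
cv2.imwrite("pics/crop.png",np.hstack([L,Rr])[:,:,::-1])
for n,p,z in[("yellow",(158,229),.012),("blue",(189,225),.012),("pink",(222,225),.012),("green",(251,219),.012),("pot",(378,223),.058),("timer",(385,188),.05),("cab",(337,165),.104),("pen",(122,217),.01),("wash",(136,159),.2)]:
    print(n,plane(T,[p],z)[0].round(3),deproj(T,[p],t["d"])[0].round(3))
# points above the bench in the cabinet region
yy,xx=np.mgrid[130:215,295:375]; P=deproj(T,np.c_[xx.ravel(),yy.ravel()],t["d"])
np.save("cabpts.npy",P)
k=(abs(P[:,2]-.104)<.006); px=np.c_[xx.ravel(),yy.ravel()][k]
rc=cv2.minAreaRect(P[k][:,:2].astype(np.float32)); print(k.sum(),rc,cv2.boxPoints(rc))
k=(P[:,2]>.12); print(P[k].round(3))
E
```

```text
yellow [0.422 0.31  0.012] [0.423 0.311 0.008]
blue [0.434 0.198 0.012] [0.434 0.198 0.012]
pink [0.43  0.079 0.012] [0.429 0.079 0.017]
green [ 0.449 -0.026  0.012] [ 0.449 -0.026  0.008]
pot [ 0.413 -0.472  0.058] [ 0.413 -0.473  0.057]
timer [ 0.54  -0.511  0.05 ] [ 0.541 -0.512  0.047]
cab [ 0.615 -0.332  0.104] [ 0.616 -0.332  0.103]
pen [0.47  0.444 0.01 ] [0.47  0.443 0.012]
wash [0.63 0.35 0.2 ] [0.643 0.36  0.158]
1116 ((0.6104642152786255, -0.3305633068084717), (0.14714740216732025, 0.13451038300991058), 56.27217483520508) [[ 0.5136775  -0.3544101 ]
 [ 0.62554765 -0.42909676]
 [ 0.70725095 -0.3067165 ]
 [ 0.5953808  -0.23202986]]
[[ 0.166 -0.025  1.728]
 [ 0.166 -0.025  1.728]
 [ 0.166 -0.025  1.728]
 [ 0.166 -0.025  1.728]
 [ 0.166 -0.025  1.728]
 [ 0.166 -0.025  1.728]
 [ 0.166 -0.025  1.728]
 [ 0.166 -0.025  1.728]
 [ 0.166 -0.025  1.728]
 [ 0.166 -0.025  1.728]
 [ 0.166 -0.025  1.728]
 [ 0.166 -0.025  1.728]
 [ 0.166 -0.025  1.728]
 [ 0.166 -0.025  1.728]
 [ 0.606 -0.272  0.154]
 [ 0.603 -0.271  0.155]
 [ 0.604 -0.275  0.152]
 [ 0.603 -0.279  0.152]
 [ 0.166 -0.025  1.7
[... 2424 characters left out ...]
48]
 [ 0.55  -0.344  0.15 ]
 [ 0.55  -0.336  0.136]
 [ 0.549 -0.339  0.138]
 [ 0.548 -0.341  0.143]
 [ 0.166 -0.025  1.728]
 [ 0.546 -0.336  0.136]
 [ 0.547 -0.34   0.132]
 [ 0.545 -0.342  0.139]
 [ 0.546 -0.335  0.122]
 [ 0.545 -0.338  0.125]
 [ 0.544 -0.34   0.128]
 [ 0.166 -0.025  1.728]
 [ 0.543 -0.331  0.122]
 [ 0.542 -0.334  0.124]
 [ 0.541 -0.336  0.13 ]
 [ 0.166 -0.025  1.728]
 [ 0.166 -0.025  1.728]
 [ 0.166 -0.025  1.728]
 [ 0.166 -0.025  1.728]
 [ 0.166 -0.025  1.728]
 [ 0.166 -0.025  1.728]
 [ 0.166 -0.025  1.728]
 [ 0.166 -0.025  1.728]
 [ 0.166 -0.025  1.728]
 [ 0.166 -0.025  1.728]
 [ 0.166 -0.025  1.728]
 [ 0.166 -0.025  1.728]
 [ 0.166 -0.025  1.728]
 [ 0.166 -0.025  1.728]]
```

View pics/crop.png

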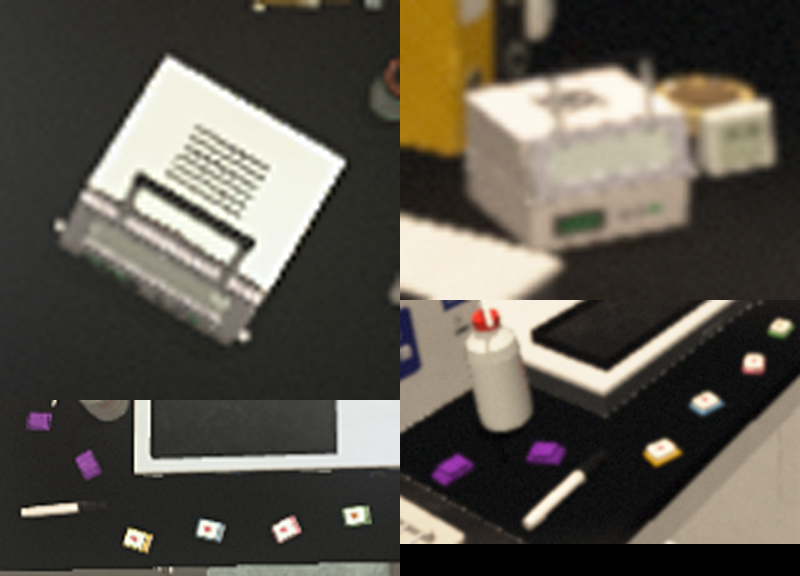

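The yellow-cassette block is at top (158,229), or scene (218,279). The purple ones at top (117,179) and (138,197) are the look-alikes, and green, blue and pink sit to its right. The cabinet is at top (335,168), with its front facing lower-left. Its black bar spans top (323,166)–(345,178), and the door is slightly ajar. I'll go above the bar for a wrist view.

move_arm(gripper=[85,85,85,85,85,85,85,85,85,85,85,85], linear=[[0.87,0.75,0.3],[0.87,0.75,0.3],[0.87,0.75,0.3],[0.87,0.75,0.3],[0.87,0.75,0.3],[0.87,0.75,0.3],[0.87,0.75,0.3],[0.87,0.75,0.3],[0.87,0.75,0.3],[0.87,0.75,0.3],[0.87,0.75,0.3],[0.87,0.75,0.3]], twist=[[0,0,0.53],[0,0,0.53],[0,0,0.53],[0,0,0.53],[0,0,0.53],[0,0,0.53],[0,0,0.53],[0,0,0.53],[0,0,0.53],[0,0,0.53],[0,0,0.53],[0,0,0.53]])

```text
time: 1.1
tcp_pos: [0.5704, -0.2984, 0.3129]
tool_rot: [-2.771, -1.478, 0.001]
wrist_force: [1.1, -1.0, -0.1]
width: 0.085
finger_force: 0.0
```

```bash
python3 - <<'E'
from h import *
M,im,d=grab("wrist","w1"); print(arm.sense()["tcp_pos"])
yy,xx=np.mgrid[0:384:2,0:512:2]; px=np.c_[xx.ravel(),yy.ravel()]; P=deproj(M,px,d)
ok=d[px[:,1],px[:,0]]>0; lum=im[px[:,1],px[:,0]].max(1)
k=ok&(abs(P[:,2]-.104)<.004)&(lum>120); rc=cv2.minAreaRect(P[k][:,:2].astype(np.float32)); print(k.sum(),rc,cv2.boxPoints(rc))
k=ok&(P[:,2]>.14)&(P[:,2]<.17)&(lum<80); Q=P[k]; c=np.median(Q,0); print(k.sum(),c)
if k.sum()>5:
    rc=cv2.minAreaRect(Q[:,:2].astype(np.float32)); print("bar",rc)
    l=cv2.fitLine(Q[:,:2].astype(np.float32),cv2.DIST_HUBER,0,.01,.01).ravel(); print(l,np.degrees(np.arctan2(l[1],l[0])))
    print("bar top z",np.percentile(Q[:,2],[10,50,90]))
E
```

```text
[ 0.57633238 -0.29381886  0.31509055]
2794 ((0.6128746271133423, -0.3317701816558838), (0.14418667554855347, 0.12750248610973358), 56.55782699584961) [[ 0.5199476  -0.35679492]
 [ 0.62634104 -0.42706093]
 [ 0.70580167 -0.30674544]
 [ 0.5994082  -0.23647943]]
237 [ 0.59547297 -0.32072218  0.15619389]
bar ((0.6959647536277771, -0.39220166206359863), (0.10055873543024063, 0.30535927414894104), 49.188838958740234)
[ 0.72703403 -0.68660146  0.6245644  -0.3354246 ] -43.36168
bar top z [0.14617404 0.15619389 0.15798161]
```

View pics/w1.png

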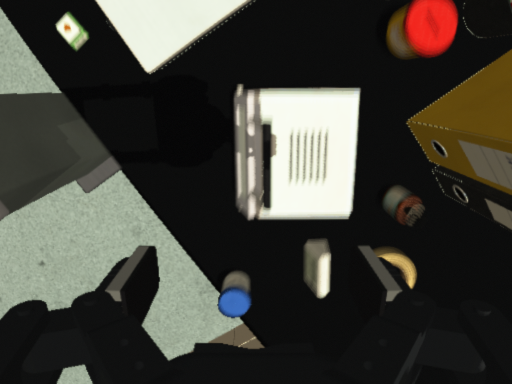

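The view shows the bar at column 267, rows 123–208, the roof's rear edge at column 358, the hinge strip at column 242, and the timer at (317,268). Next I'll measure the bar from its dark strip.

```bash
cat >> h.py <<'E'
yaw=np.radians(-33.4); X=np.array([np.cos(yaw),np.sin(yaw)]); Y=np.array([-X[1],X[0]]); O=np.array([.5534,-.2926])
def cab(P): P=np.atleast_2d(P); v=P[:,:2]-O; return np.c_[v@X,v@Y,P[:,2]]
def wor(c): c=np.atleast_2d(c); return np.c_[O+c[:,:1]*X+c[:,1:2]*Y,c[:,2]]
E
python3 - <<'E'
from h import *
z=np.load("w1.npz"); im,d=z["im"],z["d"]; st=arm.sense(); M=model("wrist",st); print(st["tcp_pos"],R.from_rotvec(st["tool_rot"]).as_matrix().round(3), st["q"].round(2))
yy,xx=np.mgrid[115:216,236:362]; px=np.c_[xx.ravel(),yy.ravel()]; P=cab(deproj(M,px,d)); dd=d[px[:,1],px[:,0]]; lum=im[px[:,1],px[:,0]].max(1)
k=(dd>0)&(P[:,2]>.14)&(P[:,2]<.17)
Q=P[k]; print("bar",k.sum(),np.median(Q,0),np.percentile(Q,5,0),np.percentile(Q,95,0))
k=(dd>0)&(abs(P[:,2]-.104)<.004)&(lum>150); print("roof",np.percentile(P[k],[1,99],axis=0))
k=(dd>0)&(P[:,2]>.06)&(P[:,2]<.098); Q=P[k]
for b in np.arange(-.06,.03,.01):
    j=(Q[:,0]>b)&(Q[:,0]<b+.01)
    if j.sum()>10: print(b,j.sum(),np.percentile(Q[j,2],[10,50,90]).round(3),np.percentile(Q[j,1],[2,98]).round(3))
for p in proj(M,wor([[.135,.073,.104],[.135,-.073,.104],[.041,0,.149],[.03,.05,.154],[.03,-.05,.154]])): print(p.round(1))
# block
t=np.load("top0.npz"); T=model("top"); hsv=cv2.cvtColor(t["im"],cv2.COLOR_RGB2HSV); 
m=((t["im"].max(2)>120)).astype(np.uint8); n,l,s,c=cv2.connectedComponentsWithStats(m[215:240,145:172])
for i in range(1,n): 
    p=np.argwhere(l==i)[:,::-1]+[145,215]; print(s[i],cv2.minAreaRect(plane(T,p,.010)[:,:2].astype(np.float32)))
E
```

```text
[ 0.57633238 -0.29381886  0.31509055] [[ 0.552  0.834  0.008]
 [ 0.834 -0.552  0.003]
 [ 0.007  0.004 -1.   ]] [-0.54  0.27  1.46  0.01  1.41  0.04]
bar 929 [0.03282641 0.0115613  0.15827004] [ 0.02835836 -0.03243806  0.15247492] [0.03775811 0.05230459 0.16006414]
roof [[ 0.02886588 -0.05766133  0.1038259 ]
 [ 0.13722917  0.06199752  0.10776371]]
-0.009999999999999988 98 [0.062 0.067 0.069] [-0.059  0.043]
1.3877787807814457e-17 710 [0.07  0.079 0.09 ] [-0.058  0.059]
0.010000000000000009 25 [0.092 0.093 0.094] [-0.026  0.03 ]
0.020000000000000018 40 [0.078 0.091 0.097] [-0.061 -0.055]
[353.5 105.5]
[344.4 225.6]
[272.5 177.7]
[262.3 130. ]
[261.9 224. ]
[ 7 10 13 10 91] ((0.4211190342903137, 0.3104022145271301), (0.0409093052148819, 0.0296038705855608), 70.23218536376953)
```

The arm was still settling in that shot, so I'll retake it from rest.

```bash
cat > m.py <<'E'
from h import *
M,im,d=grab("wrist","w2"); st=arm.sense(); print(st["tcp_pos"])
yy,xx=np.mgrid[60:240,215:375]; px=np.c_[xx.ravel(),yy.ravel()]; W=deproj(M,px,d); P=cab(W); dd=d[px[:,1],px[:,0]]; lum=im[px[:,1],px[:,0]].max(1)
k=(dd>0)&(abs(W[:,2]-.104)<.004)&(lum>150); rc=cv2.minAreaRect(W[k][:,:2].astype(np.float32)); b=cv2.boxPoints(rc); print(rc,b.round(4)); print(cab(np.c_[b,b[:,:1]*0]).round(4))
k=(dd>0)&(P[:,2]>.14)&(P[:,2]<.17)
Q=P[k]; print("bar",k.sum(),np.median(Q,0),np.percentile(Q,5,0),np.percentile(Q,95,0)); print(np.percentile(W[k],50,axis=0))
bl=cv2.fitLine(W[k][:,:2].astype(np.float32),cv2.DIST_HUBER,0,.01,.01).ravel(); print(np.degrees(np.arctan2(bl[1],bl[0])))
k=(dd>0)&(P[:,2]>.06)&(P[:,2]<.098)&(abs(P[:,1])<.05); Q=P[k]
for b in np.arange(-.03,.03,.01):
    j=(Q[:,0]>b)&(Q[:,0]<b+.01)
    if j.sum()>10: print(b,j.sum(),np.percentile(Q[j,2],[10,50,90]).round(3))
E
python3 m.py
```

```text
[ 0.57376487 -0.29629534  0.31441487]
((0.6140696406364441, -0.33215826749801636), (0.14598076045513153, 0.12555061280727386), 56.54047393798828) [[ 0.5215 -0.3584]
 [ 0.6262 -0.4277]
 [ 0.7067 -0.3059]
 [ 0.6019 -0.2367]]
[[ 0.0096 -0.0726  0.    ]
 [ 0.1351 -0.0727  0.    ]
 [ 0.1353  0.0733  0.    ]
 [ 0.0097  0.0734  0.    ]]
bar 885 [0.02978673 0.00569109 0.15610704] [ 0.02569689 -0.04105261  0.15239046] [0.03434947 0.04515665 0.15779021]
[ 0.58147671 -0.30419157  0.15610704]
56.431847
-0.009999999999999995 329 [0.062 0.068 0.07 ]
6.938893903907228e-18 390 [0.074 0.082 0.09 ]
```

move_arm(gripper=[85,85,85,85,85,85,85,85,85,85,0,0], linear=[[0.02,-0.05,-0.75],[0.02,-0.05,-0.75],[0.02,-0.05,-0.75],[0.02,-0.05,-0.75],[0.02,-0.05,-0.75],[0.02,-0.05,-0.75],[0.02,-0.05,-0.75],[0.02,-0.05,-0.75],[0,0,0],[0,0,0],[0,0,0],[0,0,0]], twist=[[0,0,0],[0,0,0],[0,0,0],[0,0,0],[0,0,0],[0,0,0],[0,0,0],[0,0,0],[0,0,0],[0,0,0],[0,0,0],[0,0,0]], newtons=40)

```text
time: 2.2
tcp_pos: [0.5755, -0.3129, 0.1352]
tool_rot: [2.771, 1.474, 0.003]
wrist_force: [0.3, 0.1, -0.3]
width: 0.0634
finger_force: 0.0
```

move_arm(gripper=[0,0,0,0,0], linear=[[0,0,0],[0,0,0],[0,0,0],[0,0,0],[0,0,0]], twist=[[0,0,0],[0,0,0],[0,0,0],[0,0,0],[0,0,0]])

```text
time: 2.62
tcp_pos: [0.5746, -0.312, 0.1334]
tool_rot: [2.773, 1.475, 0.0]
wrist_force: [-0.4, 0.0, 0.3]
width: 0.0007
finger_force: 0.0
```

```bash
python3 - <<'E'
from h import *
st=arm.sense(); print(st["time"],st["tcp_pos"],cab(st["tcp_pos"]),st["width"],st["finger_force"],st["wrist_force"])
# arc plan
f=lambda th:np.array([102*np.sin(.45-th)-4*np.cos(.45-th),0,55+102*np.cos(.45-th)+4*np.sin(.45-th)])/1000
ths=np.r_[.114,np.linspace(.2,2.02,22)]
W=np.array([wor(f(t))[0] for t in ths]); print((np.diff(W,axis=0)/.03).round(2).tolist())
E
```

```text
2.6167 [ 0.57456237 -0.31198601  0.13342438] [[ 0.02833898 -0.00453489  0.13342438]] 0.0006879413987306653 0.0 [-0.36487581  0.04580496  0.27974953]
[[-0.24, 0.16, 0.07], [-0.24, 0.16, 0.05], [-0.25, 0.16, 0.02], [-0.25, 0.16, -0.0], [-0.25, 0.16, -0.03], [-0.24, 0.16, -0.05], [-0.24, 0.16, -0.08], [-0.23, 0.15, -0.1], [-0.22, 0.15, -0.13], [-0.21, 0.14, -0.15], [-0.2, 0.13, -0.17], [-0.19, 0.12, -0.19], [-0.17, 0.11, -0.21], [-0.16, 0.1, -0.23], [-0.14, 0.09, -0.24], [-0.12, 0.08, -0.26], [-0.1, 0.07, -0.27], [-0.08, 0.06, -0.28], [-0.06, 0.04, -0.28], [-0.04, 0.03, -0.29], [-0.02, 0.01, -0.29], [-0.0, 0.0, -0.29]]
```

The fingers closed on nothing, so I need to look.

```bash
python3 - <<'E'
from h import *
M,im,d=grab("wrist","w3"); S,ims,ds=grab("scene","s3"); T,imt,dt=grab("top","t3")
a=cv2.resize(ims[130:205,230:330],(400,300),interpolation=2); b=cv2.resize(imt[125:215,290:380],(400,300),interpolation=2)
cv2.imwrite("pics/c3.png",np.hstack([cv2.resize(im,(400,300)),a])[:,:,::-1]); st=arm.sense(); print(cab(st["tcp_pos"]),proj(M,[st["tcp_pos"]]),proj(M,wor([[.03,.04,.1526],[.03,-.04,.1526]])))
yy,xx=np.mgrid[0:384:2,0:512:2]; px=np.c_[xx.ravel(),yy.ravel()]; P=cab(deproj(M,px,d));k=(d[px[:,1],px[:,0]]>0)&(P[:,2]>.14)&(P[:,2]<.17)&(abs(P[:,0])<.1)&(P[:,1]<.06)
print(k.sum(),np.percentile(P[k],[5,50,95],axis=0) if k.sum() else 0)
E
```

```text
[[ 0.02816868 -0.00458684  0.13305549]] [[252.4942228  229.33402098]] [[255.35445844 156.27315061]
 [256.65074604 304.89330819]]
610 [[ 0.02405482 -0.00791383  0.15355422]
 [ 0.02919133  0.02214753  0.15654092]
 [ 0.03390089  0.04597454  0.16751488]]
```

View pics/c3.png

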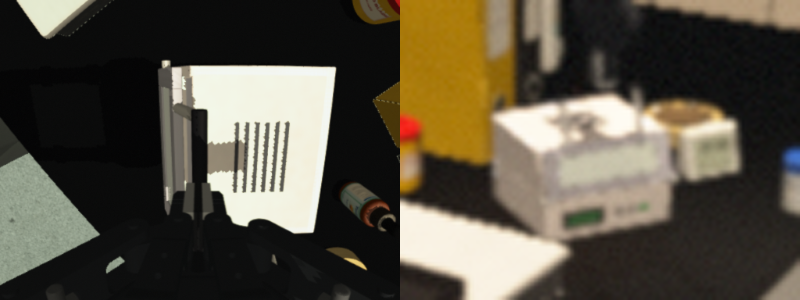

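The bar runs into the fingers around column 200, row 185, and still lies between them. I'll check whether the closed reading is real, then regrip with the fingers a little higher.

move_arm(gripper=[0,0,0], linear=[[0,0,0.15],[0,0,0.15],[0,0,0]], twist=[[0,0,0],[0,0,0],[0,0,0]])

```text
time: 3.02
tcp_pos: [0.5753, -0.3125, 0.1436]
tool_rot: [2.772, 1.475, 0.002]
wrist_force: [-0.4, -0.3, -0.6]
width: -0.0001
finger_force: 0.0
```

```bash
python3 - <<'E'
from h import *
st=arm.sense(); print(st["time"],st["tcp_pos"],st["width"],st["finger_force"],st["wrist_force"])
z=np.load("w3.npz"); im,d=z["im"],z["d"]; M=model("wrist",{**st,"tcp_pos":np.array([.5745,-.312,.133])})
yy,xx=np.mgrid[225:300:12,225:290:4]
for r in range(yy.shape[0]):
    px=np.c_[xx[r],yy[r]]; P=(cab(deproj(M,px,d))*1000).round(); print(yy[r,0],[(int(a),int(b),int(c)) for a,b,c in P])
E
```

```text
3.0167 [ 0.57528701 -0.31253258  0.14355143] -0.00013031690395869184 0.0 [-0.40202917 -0.32004199 -0.60698158]
225 [(11, -12, 107), (13, -13, 107), (16, -13, 106), (15, -35, 53), (19, -35, 54), (22, -35, 54), (27, 7, 155), (28, 8, 157), (30, 7, 155), (32, 8, 156), (34, 7, 154), (39, -14, 103), (41, -15, 103), (44, -15, 102), (47, -15, 103), (49, -14, 104), (52, -14, 103)]
237 [(10, -20, 108), (13, -21, 107), (15, -21, 106), (15, -45, 53), (23, 6, 166), (25, 6, 167), (27, 6, 166), (28, 2, 156), (30, 6, 167), (32, 6, 167), (34, 6, 165), (39, -23, 103), (41, -23, 102), (44, -23, 103), (47, -23, 103), (49, -23, 103), (52, -23, 103)]
249 [(16, 2, 170), (18, 2, 170), (20, 2, 170), (22, 7, 179), (23, 6, 178), (25, 6, 178), (27, 6, 179), (28, -5, 156), (30, 6, 178), (32, 6, 178), (33, 6, 179), (35, 6, 178), (37, 2, 170), (39, 2, 170), (41, 3, 171), (42, 2, 170), (52, -32, 102)]
261 [(17, 2, 181), (19, 2, 181), (20, 2, 180), (22, 6, 188), (24, 7, 190), (25, 6, 188), (29, 68, 301), (28, -12, 156), (30, 6, 189), (31, 7, 189), (33, 6, 188), (34, 7, 189), (37, 2, 182), (38, 2, 182), (40, 2, 181), (41, 2, 181), (52, -41, 103)]
273 [(18, 7, 199), (20, 9, 201), (22, 9, 202), (23, 8, 200), (24, 6, 196), (25, 5, 195), (27, 5, 195), (28, -18, 157), (30, 6, 197), (31, 5, 196), (33, 6, 197), (34, 7, 199), (35, 7, 198), (37, 9, 202), (38, 7, 199), (40, 7, 199), (42, 2, 191)]
285 [(19, 7, 206), (20, 7, 207), (22, 7, 207), (23, 7, 207), (24, 6, 205), (26, 7, 206), (27, 0, 196), (28, -26, 155), (30, 1, 196), (31, 7, 207), (32, 7, 206), (34, 6, 206), (35, 7, 207), (36, 7, 207), (38, 7, 207), (39, 7, 207), (40, 7, 207)]
297 [(20, 7, 213), (21, 7, 213), (22, 7, 213), (23, 7, 214), (25, 7, 214), (26, 5, 211), (27, -5, 196), (28, -32, 156), (30, -5, 196), (31, 1, 205), (32, 7, 214), (33, 7, 214), (35, 7, 213), (36, 7, 214), (37, 6, 212), (38, 7, 213), (40, 7, 213)]
```

move_arm(gripper=[0,0,0,0,0,0], linear=[[0,0,0.8],[0,0,0.8],[0,0,0.8],[0,0,0],[0,0,0],[0,0,0]], twist=[[0,0,0],[0,0,0],[0,0,0],[0,0,0],[0,0,0],[0,0,0]])

```text
time: 3.52
tcp_pos: [0.5741, -0.3118, 0.2137]
tool_rot: [-2.773, -1.475, 0.0]
wrist_force: [-0.2, 0.3, -0.4]
width: -0.0003
finger_force: 0.0
```

```bash
python3 - <<'E'
from h import *
M,im,d=grab("wrist","w4"); st=arm.sense(); tc=cab(st["tcp_pos"])[0]; print(st["time"],tc)
yy,xx=np.mgrid[150:384,150:360]; px=np.c_[xx.ravel(),yy.ravel()]; P=cab(deproj(M,px,d)); dd=d[px[:,1],px[:,0]]
k=(dd>0)&(P[:,2]>tc[2]-.02)&(P[:,2]<tc[2]+.06)&(dd<.35)
q=P[k]-tc; p=px[k]
for a in np.arange(-.02,.06,.004):
    j=(q[:,2]>a)&(q[:,2]<a+.004)
    if j.sum()>3: print(round(a,3),j.sum(),(1000*np.percentile(q[j],[2,98],axis=0)[:,:2]).round(0).tolist(),p[j].min(0),p[j].max(0))
k=(P[:,2]>.14)&(P[:,2]<.165)&(abs(P[:,0])<.07)&(abs(P[:,1])<.07)&(dd>0);print("bar",k.sum(),np.percentile(P[k],[5,50,95],axis=0)if k.sum() else 0)
cv2.imwrite("pics/w4c.png",cv2.resize(im[90:340,130:380],(600,600))[:,:,::-1])
E
```

```text
3.5667 [ 0.02724761 -0.00463998  0.212766  ]
0.028 31 [[-5.0, 11.0], [7.0, 11.0]] [239 234] [268 235]
0.032 171 [[-10.0, 6.0], [13.0, 11.0]] [226 234] [282 248]
0.036 237 [[-12.0, 6.0], [14.0, 11.0]] [223 238] [284 252]
0.04 277 [[-12.0, 6.0], [14.0, 11.0]] [222 242] [285 256]
0.044 288 [[-12.0, 6.0], [14.0, 11.0]] [221 245] [286 260]
0.048 282 [[-12.0, 6.0], [14.0, 11.0]] [220 250] [286 265]
0.052 337 [[-12.0, 6.0], [14.0, 11.0]] [219 255] [287 270]
0.056 256 [[-12.0, 6.0], [14.0, 11.0]] [218 259] [288 273]
bar 1138 [[ 0.02549999 -0.02946422  0.15355684]
 [ 0.02998236  0.00074411  0.15622561]
 [ 0.03446797  0.02735159  0.15761713]]
```

View pics/w4c.png

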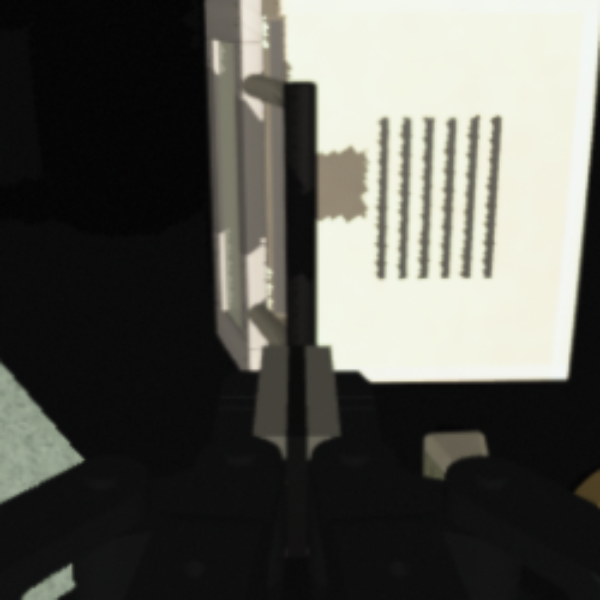

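The closed fingertips are visible at crop row 345. By depth they end about 30 mm above the reported TCP, so I closed above the bar. I'll go 30 mm lower and regrip.

move_arm(gripper=[60,60,60,60,60,60,60,0,0,0,0,0], linear=[[0.04,-0.03,0],[0,0,0],[0,0,-0.85],[0,0,-0.85],[0,0,-0.85],[0,0,-0.9],[0,0,0],[0,0,0],[0,0,0],[0,0,0],[0,0,0],[0,0,0]], twist=[[0,0,0],[0,0,0],[0,0,0],[0,0,0],[0,0,0],[0,0,0],[0,0,0],[0,0,0],[0,0,0],[0,0,0],[0,0,0],[0,0,0]], newtons=40)

```text
time: 4.57
tcp_pos: [0.5769, -0.3137, 0.113]
tool_rot: [2.771, 1.474, 0.003]
wrist_force: [-0.8, 0.2, 4.1]
width: 0.0083
finger_force: 39.0
```

move_arm(gripper=[0,0,0,0,0,0,0,0,0,0,0,0], linear=[[-0.24,0.16,0.07],[-0.24,0.16,0.05],[-0.25,0.16,0.02],[-0.25,0.16,0],[-0.25,0.16,-0.03],[-0.24,0.16,-0.05],[-0.24,0.16,-0.08],[-0.23,0.15,-0.1],[-0.22,0.15,-0.13],[-0.21,0.14,-0.15],[-0.2,0.13,-0.17],[-0.19,0.12,-0.19]], twist=[[0,0,0],[0,0,0],[0,0,0],[0,0,0],[0,0,0],[0,0,0],[0,0,0],[0,0,0],[0,0,0],[0,0,0],[0,0,0],[0,0,0]])

```text
time: 5.57
tcp_pos: [0.4941, -0.2588, 0.0898]
tool_rot: [2.77, 1.474, 0.005]
wrist_force: [2.3, 0.1, 4.0]
width: 0.0082
finger_force: 43.4
```

move_arm(gripper=[0,0,0,0,0,0,0,0,0,0,0,0], linear=[[-0.17,0.11,-0.21],[-0.16,0.1,-0.23],[-0.14,0.09,-0.24],[-0.12,0.08,-0.26],[-0.1,0.07,-0.27],[-0.08,0.06,-0.28],[-0.06,0.04,-0.28],[-0.04,0.03,-0.29],[-0.02,0.01,-0.29],[0,0,-0.29],[0,0,0],[0,0,0]], twist=[[0,0,0],[0,0,0],[0,0,0],[0,0,0],[0,0,0],[0,0,0],[0,0,0],[0,0,0],[0,0,0],[0,0,0],[0,0,0],[0,0,0]])

```text
time: 6.57
tcp_pos: [0.4653, -0.2399, 0.0063]
tool_rot: [-2.772, -1.474, 0.001]
wrist_force: [4.9, 3.8, -2.5]
width: 0.0081
finger_force: 47.0
```

```bash
python3 - <<'E'
from h import *
st=arm.sense(); print(st["time"],st["tcp_pos"],cab(st["tcp_pos"]),st["width"],st["finger_force"],st["wrist_force"])
M,im,d=grab("wrist","w5")
yy,xx=np.mgrid[0:240:2,0:512:2]; px=np.c_[xx.ravel(),yy.ravel()]; P=cab(deproj(M,px,d)); dd=d[px[:,1],px[:,0]]
for x in (-.1,-.09,-.07,-.05,-.03,-.01,.01,.03):
    k=(dd>0)&(abs(P[:,0]-x)<.005)&(P[:,1]>.0)&(P[:,1]<.06)&(P[:,2]<.1)
    if k.sum()>5: print(x,k.sum(),np.percentile(P[k,2],[10,50,90]).round(4))
E
```

```text
6.5667 [ 0.46527801 -0.23985644  0.00632861] [[-0.10260277 -0.00447661  0.00632861]] 0.008098388688815374 47.04595506191254 [ 4.91001413  3.76362314 -2.47175807]
-0.1 708 [-0.0006  0.0551  0.0566]
-0.09 531 [-0.0011  0.      0.0551]
-0.07 531 [-0.001  -0.0001  0.0549]
-0.05 1282 [-0.0007  0.0545  0.0557]
-0.03 714 [0.0523 0.0531 0.0541]
-0.01 763 [0.0526 0.0543 0.0554]
0.01 28 [0.0528 0.0534 0.0541]
```

The door is down: the panel is level at 54 mm and the bar top at 55.5 mm. Now I release it and go to the block.

move_arm(gripper=[50,50,50,50,50,50,50,50,50,50,50,50], linear=[[0,0,0],[0,0,0],[0,0,0],[0,0,0],[0,0,0.9],[0,0,0.9],[0,0,0.9],[0,0.3,0.9],[-0.1,0.9,0.8],[-0.1,1,0.8],[-0.1,1,0.6],[-0.1,1,0.2]], twist=[[0,0,0],[0,0,0],[0,0,0],[0,0,0],[0,0,0],[0,0,0],[0,0,0],[0,0,0],[0,0,0.15],[0,0,0.15],[0,0,0.15],[0,0,0.15]])

```text
time: 7.62
tcp_pos: [0.4556, -0.115, 0.192]
tool_rot: [2.73, 1.544, 0.005]
wrist_force: [1.5, -0.2, 0.1]
width: 0.0502
finger_force: 0.0
```

move_arm(gripper=[60,60,60,60,60,60,60,60,60,60,60,60], linear=[[-0.1,1,0],[-0.1,1,0],[-0.1,1,0],[-0.1,1,0],[-0.1,1,0],[-0.1,1,0],[-0.1,1,0],[-0.1,1,0],[-0.1,1,0],[-0.1,1,0],[-0.1,1,0],[0,1,0]], twist=[[0,0,0.15],[0,0,0.15],[0,0,0.15],[0,0,0.15],[0,0,0.15],[0,0,0.15],[0,0,0.15],[0,0,0.15],[0,0,0.15],[0,0,0.15],[0,0,0.15],[0,0,0.15]])

```text
time: 8.62
tcp_pos: [0.4201, 0.2459, 0.1884]
tool_rot: [2.603, 1.758, -0.002]
wrist_force: [0.6, -0.2, 0.1]
width: 0.06
finger_force: 0.0
```

move_arm(gripper=[60,60,60,60,60,60], linear=[[0,1,0],[0,1,0],[0,0.3,0],[0,0,0],[0,0,0],[0,0,0]], twist=[[0,0,0.15],[0,0,0],[0,0,0],[0,0,0],[0,0,0],[0,0,0]])

```text
time: 9.12
tcp_pos: [0.4208, 0.3126, 0.1881]
tool_rot: [2.592, 1.773, -0.003]
wrist_force: [0.2, -0.0, -0.2]
width: 0.0599
finger_force: 0.0
```

```bash
cat > b.py <<'E'
from h import *
import sys
M,im,d=grab("wrist",sys.argv[1]); st=arm.sense(); Rm=R.from_rotvec(st["tool_rot"]).as_matrix(); print(st["time"],st["tcp_pos"],Rm.round(3).tolist(),st["q"].round(2))
print("tool y angle",np.degrees(np.arctan2(Rm[1,1],Rm[0,1])))
hsv=cv2.cvtColor(im,cv2.COLOR_RGB2HSV); m=((hsv[...,2]>100)&((hsv[...,1]<70)|(abs(hsv[...,0].astype(int)-24)<9)))
m=cv2.morphologyEx(m.astype(np.uint8),cv2.MORPH_CLOSE,np.ones((5,5)))
n,l,s,c=cv2.connectedComponentsWithStats(m)
for i in range(1,n):
    if s[i,4]<150: continue
    p=plane(M,[c[i]],.012)[0]
    if np.hypot(p[0]-.421,p[1]-.31)>.08: continue
    yel=((l==i)&(hsv[...,1]>110)&(abs(hsv[...,0].astype(int)-24)<9)).sum()
    q=np.argwhere(l==i)[:,::-1]; 
    dz=np.median(deproj(M,q,d)[:,2]); print(s[i],c[i],yel,cv2.minAreaRect(plane(M,q,.010)[:,:2].astype(np.float32)),dz)
x,y=[int(v) for v in proj(M,[[.421,.31,.012]])[0]]; print(x,y)
x0,y0=max(0,min(412,x-50)),max(0,min(284,y-50)); cv2.imwrite(f"pics/{sys.argv[1]}c.png",cv2.resize(im[y0:y0+100,x0:x0+100],(500,500),interpolation=2)[:,:,::-1]); print(x0,y0)
E
python3 b.py w6
```

```text
9.1667 [0.420976   0.31246698 0.18828469] [[0.363, 0.932, -0.001], [0.932, -0.363, -0.001], [-0.001, -0.0, -1.0]] [ 0.56  0.13  1.88 -0.    1.13  0.93]
tool y angle -21.298467264156116
[241 144  26  36 851] [253.41480611 161.73090482] 293 ((0.42193174362182617, 0.31359943747520447), (0.03812916576862335, 0.027056002989411354), 68.69756317138672) 0.01051032163712573
253 165
203 115
```

View pics/w6c.png

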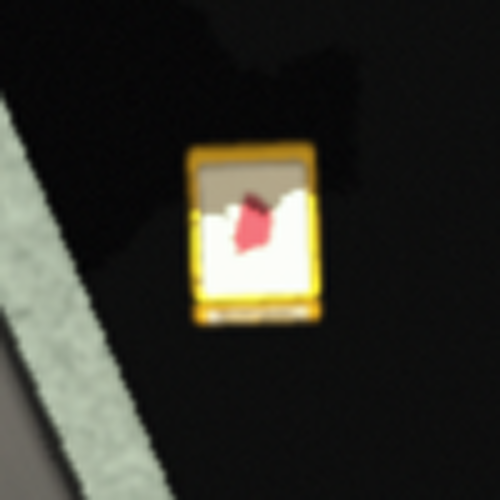

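This is the yellow cassette: yellow rim, white wax and a pink specimen, wax side up, at wrist (253,162). It stands aligned with the tool. Descending.

move_arm(gripper=[50,50,50,50,50,50,50,50,50,50], linear=[[0.03,0.04,-0.9],[0,0,-0.9],[0,0,-0.9],[0,0,-0.9],[0,0,-0.9],[0,0,-0.9],[0,0,-0.7],[0,0,0],[0,0,0],[0,0,0]], twist=[[0,0,0],[0,0,0],[0,0,0],[0,0,0],[0,0,0],[0,0,0],[0,0,0],[0,0,0],[0,0,0],[0,0,0]])

```text
time: 10.0
tcp_pos: [0.4232, 0.3152, 0.0068]
tool_rot: [2.593, 1.773, 0.003]
wrist_force: [0.3, -0.6, 0.8]
width: 0.0501
finger_force: 0.0
```

```bash
python3 - <<'E'
from h import *
M,im,d=grab("wrist","w7"); st=arm.sense(); t=st["tcp_pos"]; Rm=R.from_rotvec(st["tool_rot"]).as_matrix(); print(st["time"],t,st["width"],st["wrist_force"])
yy,xx=np.mgrid[100:384,100:420]; px=np.c_[xx.ravel(),yy.ravel()]; W=deproj(M,px,d); dd=d[px[:,1],px[:,0]]; q=(W-t)@Rm
k=(dd>0)&(abs(q[:,1])<.045)&(abs(q[:,0])<.03)
for a in np.arange(.0,.08,.004):
    h=W[:,2]; j=k&(h>a)&(h<a+.004)
    if j.sum()>3: print(round(a,3),j.sum(),*[(1000*np.percentile(q[j&s],[2,98],axis=0)[:,:2]).round(0).tolist() if (j&s).sum()>3 else None for s in(q[:,1]<-.016,abs(q[:,1])<.016,q[:,1]>.016)])
E
```

```text
10.05 [0.4237383  0.31572916 0.00736582] 0.05054689914685907 [-0.54308938  0.28783141  0.07622467]
0.0 2964 [[-27.0, -44.0], [29.0, -17.0]] [[-29.0, -15.0], [29.0, 16.0]] [[-28.0, 17.0], [29.0, 44.0]]
0.004 742 None [[-20.0, -15.0], [16.0, 12.0]] None
0.008 1728 None [[-14.0, -12.0], [13.0, 10.0]] None
0.012 312 None [[-13.0, -11.0], [12.0, 9.0]] None
0.032 9 [[-2.0, -25.0], [0.0, -25.0]] None [[-3.0, 25.0], [7.0, 25.0]]
0.036 145 [[-11.0, -31.0], [10.0, -25.0]] None [[-11.0, 25.0], [10.0, 31.0]]
0.04 281 [[-10.0, -37.0], [10.0, -25.0]] None [[-10.0, 25.0], [11.0, 36.0]]
0.044 370 [[-11.0, -38.0], [11.0, -25.0]] None [[-11.0, 25.0], [11.0, 38.0]]
0.048 397 [[-11.0, -38.0], [11.0, -25.0]] None [[-11.0, 25.0], [10.0, 38.0]]
0.052 433 [[-11.0, -38.0], [11.0, -25.0]] None [[-11.0, 25.0], [10.0, 38.0]]
0.056 475 [[-10.0, -38.0], [10.0, -25.0]] None [[-11.0, 25.0], [11.0, 38.0]]
0.06 516 [[-10.0, -38.0], [11.0, -25.0]] None [[-11.0, 25.0], [11.0, 38.0]]
0.064 476 [[-10.0, -38.0], [11.0, -25.0]] None [[-11.0, 25.0], [11.0, 38.0]]
0.068 457 [[-11.0, -31.0], [11.0, -25.0]] None [[-10.0, 25.0], [11.0, 31.0]]
0.072 778 [[-9.0, -34.0], [11.0, -25.0]] None [[-10.0, 25.0], [11.0, 33.0]]
0.076 430 [[4.0, -44.0], [13.0, -27.0]] None [[4.0, 26.0], [13.0, 44.0]]
```

move_arm(gripper=[50,50,50,0,0,0,0,0], linear=[[-0.03,0.01,-0.5],[0,0,-0.48],[0,0,0],[0,0,0],[0,0,0],[0,0,0],[0,0,0],[0,0,0]], twist=[[0,0,0],[0,0,0],[0,0,0],[0,0,0],[0,0,0],[0,0,0],[0,0,0],[0,0,0]], newtons=30)

```text
time: 10.72
tcp_pos: [0.4226, 0.3165, -0.0221]
tool_rot: [2.592, 1.774, 0.005]
wrist_force: [-0.1, -1.1, 6.0]
width: 0.0264
finger_force: 29.9
```

move_arm(gripper=[0,0,0,0,0,0,0,0,0,0,0,0], linear=[[0,0,0.7],[0,0,0.9],[0,0,0.9],[0,-0.9,0.9],[0,-0.9,0.9],[0,-0.9,0.9],[0,-0.9,0.9],[0,-0.9,0.9],[0,-1,0],[0,-1,0],[0,-1,0],[0,-1,0]], twist=[[0,0,0],[0,0,0],[0,0,0],[0,0,0.75],[0,0,0.75],[0,0,0.75],[0,0,0.75],[0,0,0.75],[0,0,0.75],[0,0,0.75],[0,0,0.75],[0,0,0.75]])

```text
time: 11.72
tcp_pos: [0.4209, 0.0594, 0.1868]
tool_rot: [1.961, 2.453, 0.002]
wrist_force: [0.3, -0.4, -0.1]
width: 0.0262
finger_force: 29.4
```

move_arm(gripper=[0,0,0,0,0,0,0,0,0,0,0,0], linear=[[0.31,-0.94,0],[0.31,-0.94,0],[0.31,-0.94,0],[0.31,-0.94,0],[0.31,-0.94,0],[0.31,-0.94,0],[0.31,-0.94,0],[0.31,-0.94,0],[0.31,-0.94,0],[0.31,-0.94,0],[0.31,-0.94,0],[0.3,-0.94,0]], twist=[[0,0,0.74],[0,0,0.74],[0,0,0.74],[0,0,0.74],[0,0,0.74],[0,0,0.74],[0,0,0.74],[0,0,0.74],[0,0,0.74],[0,0,0.74],[0,0,0.74],[0,0,0.74]])

```text
time: 12.72
tcp_pos: [0.5326, -0.2792, 0.1863]
tool_rot: [0.89, 3.013, 0.0]
wrist_force: [0.1, 0.2, -0.0]
width: 0.0264
finger_force: 29.4
```

move_arm(gripper=[0,0,0,0,0], linear=[[0,0,0],[0,0,0],[0,0,0],[0,0,0],[0,0,0]], twist=[[0,0,0],[0,0,0],[0,0,0],[0,0,0],[0,0,0]])

```text
time: 13.13
tcp_pos: [0.5321, -0.2765, 0.1862]
tool_rot: [-0.893, -3.012, -0.001]
wrist_force: [0.3, 0.2, -0.4]
width: 0.0267
finger_force: 29.5
```

```bash
cat > c.py <<'E'
from h import *
import sys
M,im,d=grab("wrist",sys.argv[1]); st=arm.sense(); t=st["tcp_pos"]; Rm=R.from_rotvec(st["tool_rot"]).as_matrix(); print(st["time"],t,cab(t)[0].round(4),st["width"],st["wrist_force"].round(1))
print("tool x angle rel cab",np.degrees(np.arctan2(Rm[1,0],Rm[0,0]))+33.4, "tilt",Rm[:,2].round(3),st["q"].round(2))
hsv=cv2.cvtColor(im,cv2.COLOR_RGB2HSV); m=((hsv[...,1]>120)&(hsv[...,2]>70)&(abs(hsv[...,0].astype(int)-24)<9))
m[:, :120]=0; m[:,390:]=0
q=np.argwhere(m)[:,::-1]; P=cab(deproj(M,q,d)); k=(abs(P[:,:2]-cab(t)[0,:2])<.09).all(1); P=P[k]; print("yellow",len(P),np.percentile(P,[3,50,97],axis=0).round(4).tolist() if len(P) else 0)
E
python3 c.py w8
```

```text
13.1833 [ 0.53218549 -0.27655994  0.18623709] [-0.0265  0.0017  0.1862] 0.026059324971690605 [-0.4 -0.7 -0.5]
tool x angle rel cab 180.38401962657247 tilt [-0.  0. -1.] [-0.55  0.28  1.71  0.    1.15 -1.55]
yellow 1127 [[-0.0425, -0.0116, 0.2091], [-0.0391, 0.0018, 0.2134], [-0.0055, 0.0147, 0.2194]]
```

move_arm(gripper=[0,0,0,0,0,0,0,0,0,0], linear=[[0,0,-0.9],[0,0,-0.9],[0,0,-0.9],[0,0,-0.9],[0,0,-0.7],[0,0,-0.4],[0,0,-0.2],[0,0,-0.1],[0,0,0],[0,0,0]], twist=[[0,0,0],[0,0,0],[0,0,0],[0,0,0],[0,0,0],[0,0,0],[0,0,0],[0,0,0],[0,0,0],[0,0,0]])

```text
time: 14.02
tcp_pos: [0.5336, -0.2784, 0.0376]
tool_rot: [0.893, 3.009, -0.001]
wrist_force: [-0.7, -0.8, 0.0]
width: 0.0263
finger_force: 29.4
```

```bash
python3 c.py w9
```

```text
14.0667 [ 0.53376275 -0.27851092  0.03783262] [-0.0241  0.001   0.0378] 0.02629747364118896 [ 0.4 -0.   0.2]
tool x angle rel cab 180.33011142458142 tilt [ 0.003 -0.002 -1.   ] [-0.55  0.47  1.79 -0.    0.88 -1.55]
yellow 1069 [[-0.0403, -0.0124, 0.0609], [-0.0369, 0.0015, 0.065], [-0.004, 0.0139, 0.0706]]
```

move_arm(gripper=[0,0,0,0], linear=[[0,0,-0.06],[0,0,-0.06],[0,0,0],[0,0,0]], twist=[[0,0,0],[0,0,0],[0,0,0],[0,0,0]])

```text
time: 14.4
tcp_pos: [0.5331, -0.2783, 0.0333]
tool_rot: [0.894, 3.01, -0.001]
wrist_force: [1.4, -0.3, 1.1]
width: 0.0267
finger_force: 29.6
```

move_arm(gripper=[45,45,45,45,45,45,45,45,0,0,0,0], linear=[[0,0,0],[0,0,0],[0,0,0.1],[0,0,0.5],[0,0,0.9],[0,0,0.8],[-0.77,0.5,0],[-0.77,0.5,0],[0,0,0],[0,0,0],[0,0,0],[0,0,0]], twist=[[0,0,0],[0,0,0],[0,0,0],[0,0,0],[0,0,0],[0,0,0],[-0.55,-0.83,0],[-0.55,-0.83,0],[-0.55,-0.83,0],[-0.55,-0.83,0],[-0.55,-0.83,0],[0,0,0]])

```text
time: 15.4
tcp_pos: [0.4802, -0.2439, 0.0978]
tool_rot: [0.776, 2.616, -0.173]
wrist_force: [-0.7, 1.2, -1.7]
width: 0.0
finger_force: 0.0
```

```bash
cat >> c.py <<'E'
yy,xx=np.mgrid[0:384,100:420]; px=np.c_[xx.ravel(),yy.ravel()]; W=deproj(M,px,d); dd=d[px[:,1],px[:,0]]; q=(W-t)@Rm; C=cab(W)
k=(dd>0)&(abs(q[:,1])<.02)&(abs(q[:,0])<.025)&(q[:,2]>-.08)&(dd<.22)
print("finger low",np.percentile(q[k],[1,50,99],axis=0).round(4).tolist(), "lowest cab",C[k][np.argsort(C[k][:,2])[:40]].mean(0).round(4))
E
python3 c.py w10
```

```text
15.45 [ 0.48274605 -0.24552372  0.09948666] [-0.0849  0.0004  0.0995] -0.00016694863795927112 [-0.4 -0.1  0.7]
tool x angle rel cab 180.40276761504123 tilt [ 0.346 -0.229 -0.91 ] [-0.54  0.07  2.24 -0.05  0.4  -1.49]
yellow 167 [[-0.1146, -0.0125, 0.0561], [-0.0404, 0.0023, 0.0586], [-0.033, 0.0139, 0.1309]]
finger low [[-0.0061, -0.0191, -0.0797], [0.014, -0.0004, -0.0654], [0.0168, 0.0194, -0.032]] lowest cab [-0.1105  0.0005  0.1212]
```

View pics/w10.png

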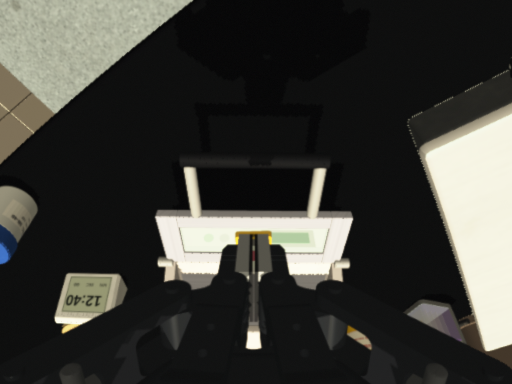

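The door is down (bar at row 160, panel at rows 212–272) and the block is on the ledge behind the fingers, its rear edge at (254,237). I'll reduce the tilt to 10° and lower behind it.

move_arm(gripper=[0,0,0,0,0,0,0,0,0,0], linear=[[0.2,-0.13,0],[0.2,-0.13,0],[0.2,-0.13,0],[0.1,-0.07,0],[0,0,-0.7],[0,0,-0.7],[0,0,-0.6],[0,0,0],[0,0,0],[0,0,0]], twist=[[0.55,0.83,0],[0.55,0.83,0],[0.55,0.83,0],[0,0,0],[0,0,0],[0,0,0],[0,0,0],[0,0,0],[0,0,0],[0,0,0]])

```text
time: 16.28
tcp_pos: [0.5081, -0.2621, 0.0425]
tool_rot: [0.846, 2.85, -0.076]
wrist_force: [-0.5, -0.1, -0.6]
width: 0.0
finger_force: 0.0
```

```bash
python3 c.py w11
```

```text
16.3333 [ 0.5085177  -0.26235285  0.04303449] [-0.0541  0.0005  0.043 ] -1.341990358516938e-05 [1.1 0.5 0.9]
tool x angle rel cab 180.33307538478957 tilt [ 0.146 -0.097 -0.984] [-0.55  0.33  2.01 -0.01  0.63 -1.53]Traceback (most recent call last):
  File "c.py", line 7, in <module>
    q=np.argwhere(m)[:,::-1]; P=cab(deproj(M,q,d)); k=(abs(P[:,:2]-cab(t)[0,:2])<.09).all(1); P=P[k]; print("yellow",len(P),np.percentile(P,[3,50,97],axis=0).round(4).tolist() if len(P) else 0)
                                    ~~~~~~^^^^^^^
  File "h.py", line 19, in deproj
    d=rays(M,px); px=np.array(px).reshape(-1,2).astype(int)
  File "h.py", line 14, in rays
    n=cv2.undistortPoints(np.array(px,float).reshape(-1,1,2),K,D).reshape(-1,2)
      ~~~~~~~~~~~~~~~~~~~^^^^^^^^^^^^^^^^^^^^^^^^^^^^^^^^^^^^^^^^
cv2.error: OpenCV(4.12.0) /io/opencv/modules/calib3d/src/undistort.dispatch.cpp:347: error: (-215:Assertion failed) CV_IS_MAT(_src) && CV_IS_MAT(_dst) && (_src->rows == 1 || _src->cols == 1) && (_dst->rows == 1 || _dst->cols == 1) && _src->cols + _src->rows - 1 == _dst->rows + _dst->cols - 1 && (CV_MAT_TYPE(_src->type) == CV_32FC2 || CV_MAT_TYPE(_src->type) == CV_64FC2) && (CV_MAT_TYPE(_dst->type) == CV_32FC2 || CV_MAT_TYPE(_dst->type) == CV_64FC2) in function 'cvUndistortPointsInternal'
```

move_arm(gripper=[0,0,0,0,0], linear=[[-0.11,0.07,-0.15],[0,0,-0.15],[0,0,-0.08],[0,0,0],[0,0,0]], twist=[[0,0,0],[0,0,0],[0,0,0],[0,0,0],[0,0,0]])

```text
time: 16.75
tcp_pos: [0.5038, -0.2594, 0.0301]
tool_rot: [0.847, 2.852, -0.076]
wrist_force: [0.4, 0.6, -0.4]
width: 0.0003
finger_force: 0.0
```

move_arm(gripper=[0,0,0,0,0,0,0,0,0,0,0,0], linear=[[0.17,-0.11,0],[0.17,-0.11,0],[0.17,-0.11,0],[0.17,-0.11,0],[0.17,-0.11,0],[0.17,-0.11,0],[0.17,-0.11,0],[0.17,-0.11,0],[0.17,-0.11,0],[0.17,-0.11,0],[0,0,0],[0,0,0]], twist=[[0,0,0],[0,0,0],[0,0,0],[0,0,0],[0,0,0],[0,0,0],[0,0,0],[0,0,0],[0,0,0],[0,0,0],[0,0,0],[0,0,0]])

```text
time: 17.75
tcp_pos: [0.5567, -0.2936, 0.0306]
tool_rot: [0.846, 2.848, -0.077]
wrist_force: [1.5, -0.8, 0.7]
width: 0.0
finger_force: 0.6
```

```bash
python3 - <<'E'
from h import *
st=arm.sense(); print(st["time"],cab(st["tcp_pos"]),st["wrist_force"])
E
```

```text
17.75 [[0.00331566 0.00093637 0.0306199 ]] [ 1.4570435  -0.76261827  0.74926321]
```

move_arm(gripper=[0,0,0,0,0,0,0,0,0,0,0,0], linear=[[0.14,-0.09,0],[0,0,0],[-0.3,0.2,0],[-0.6,0.4,0],[-0.8,0.52,0.2],[-0.8,0.52,0.6],[-0.4,0.26,0.9],[0,0,0.9],[0,0,0.5],[0,0,0],[0,0,0],[0,0,0]], twist=[[0,0,0],[0,0,0],[0,0,0],[0,0,0],[0,0,0],[0,0,0],[-0.55,-0.83,0],[-0.55,-0.83,0],[-0.55,-0.83,0],[-0.55,-0.83,0],[0,0,0],[0,0,0]])

```text
time: 18.75
tcp_pos: [0.4705, -0.2371, 0.1219]
tool_rot: [0.751, 2.53, -0.204]
wrist_force: [-0.4, 0.3, -0.2]
width: -0.0004
finger_force: 0.0
```

```bash
python3 - <<'E'
from h import *
M,im,d=grab("wrist","w12"); st=arm.sense(); print(st["time"],st["tcp_pos"],cab(st["tcp_pos"]),proj(M,wor([[.014,0,.067],[.034,0,.067],[.054,0,.067],[0,.065,.055],[0,-.065,.055]])).round())
hsv=cv2.cvtColor(im,cv2.COLOR_RGB2HSV); m=((hsv[...,1]>120)&(hsv[...,2]>60)&(abs(hsv[...,0].astype(int)-24)<9))
q=np.argwhere(m)[:,::-1]; q=q[(q[:,0]>150)&(q[:,0]<360)]
P=cab(deproj(M,q,d)); k=(abs(P[:,1])<.06)&(P[:,0]<.12)&(P[:,0]>-.06)&(P[:,2]<.09); print(k.sum(),np.percentile(P[k],[2,50,98],axis=0).round(4) if k.sum() else 0)
cv2.imwrite("pics/w12c.png",cv2.resize(im[130:384,130:390],(600,586))[:,:,::-1])
E
```

```text
18.8 [ 0.47218701 -0.23820087  0.12304696] [[-0.09774616  0.00070881  0.12304696]] [[252. 256.]
 [252. 268.]
 [252. 278.]
 [323. 237.]
 [182. 236.]]
0 0
```

View pics/w12c.png

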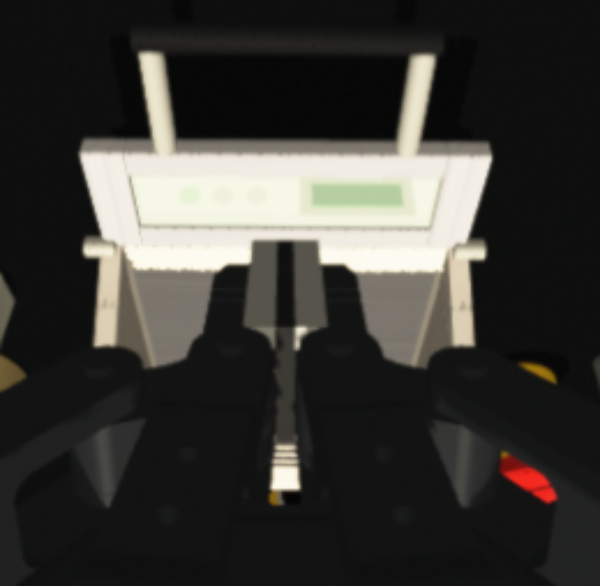

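The ledge is empty and the block has gone in, but the fingers hide it. I'll open them and measure.

move_arm(gripper=[70,70,70,70,70], linear=[[0,0,0],[0,0,0],[0,0,0],[0,0,0],[0,0,0]], twist=[[0,0,0],[0,0,0],[0,0,0],[0,0,0],[0,0,0]])

```text
time: 19.22
tcp_pos: [0.4725, -0.2384, 0.1231]
tool_rot: [0.75, 2.527, -0.205]
wrist_force: [0.6, 0.4, 0.3]
width: 0.0603
finger_force: 0.0
```

```bash
python3 - <<'E'
from h import *
M,im,d=grab("wrist","w13"); st=arm.sense(); Rm=R.from_rotvec(st["tool_rot"]).as_matrix();print(st["time"],st["tcp_pos"],cab(st["tcp_pos"]),st["width"],(Rm.T@np.r_[X,0]).round(3),Rm[:,2])
hsv=cv2.cvtColor(im,cv2.COLOR_RGB2HSV); yy,xx=np.mgrid[225:330,190:320]; px=np.c_[xx.ravel(),yy.ravel()]; P=cab(deproj(M,px,d)); dd=d[px[:,1],px[:,0]]; H=hsv[px[:,1],px[:,0]]
for n,k in(("yel",(H[:,1]>100)&(abs(H[:,0].astype(int)-24)<9)&(H[:,2]>40)),("z58-72",np.ones(len(P),bool))):
    k=k&(dd>0)&(P[:,2]>.0585)&(P[:,2]<.073)&(P[:,0]>-.05)&(abs(P[:,1])<.06); print(n,k.sum(),np.percentile(P[k],[2,50,98],axis=0).round(4).tolist() if k.sum() else 0)
    if k.sum()>20:
        top=k&(P[:,2]>.063); r=cv2.minAreaRect(P[top][:,:2].astype(np.float32)) if top.sum()>5 else 0; print(r)
E
```

```text
19.2667 [ 0.47230295 -0.23835708  0.12301957] [[-0.09756338  0.00064222  0.12301957]] 0.06764754131267707 [-0.867 -0.004  0.498] [ 0.41475057 -0.2749351  -0.8674057 ]
yel 151 [[0.0119, -0.0127, 0.0586], [0.0151, 0.0023, 0.0595], [0.0459, 0.0139, 0.065]]
((0.024485180154442787, 0.011840106919407845), (0.01851002685725689, 3.4093420254066586e-05), 1.7229795455932617)
z58-72 639 [[0.0124, -0.0121, 0.0587], [0.0215, 0.0005, 0.0652], [0.0428, 0.0135, 0.0664]]
((0.028846342116594315, 0.0007727146148681641), (0.02950701117515564, 0.022528275847434998), 1.1292906999588013)
```

The block lies inside: rear edge at x = 12 mm, centre about 33 mm, y about 1 mm, top at 66 mm. Now I go back to the bar to close the door.

move_arm(gripper=[60,60,60,60,60,60,60,60,60,60,60,60], linear=[[0,0,0.3],[0,0,0.3],[0,0,0.3],[0,0,0.2],[0,0,0.1],[0,0,0],[0,0,0],[0,0,0],[0,0,0],[0,0,0],[0,0,0],[0,0,0]], twist=[[0.55,0.83,0],[0.55,0.83,0],[0.55,0.83,0],[0.55,0.83,0],[0.55,0.83,0],[0.53,0.83,0],[0,0,-1],[0,0,-1],[0,0,-1],[0,0,-1],[0,0,-1],[0,0,-1]])

```text
time: 20.27
tcp_pos: [0.4722, -0.2382, 0.1589]
tool_rot: [-1.649, -2.674, 0.003]
wrist_force: [-0.2, 1.2, 0.2]
width: 0.0598
finger_force: 0.0
```

move_arm(gripper=[60,60,60,60,60,60,60,60,60,60,60,60], linear=[[-0.07,0.05,0],[-0.07,0.04,0],[0,0,0],[0,0,0],[0,0,0],[0,0,0],[0,0,0],[0,0,0],[0,0,0],[0,0,0],[0,0,0],[0,0,0]], twist=[[0,0,-1],[0,0,-1],[0,0,-1],[0,0,-1],[0,0,-1],[0,0,-1],[0,0,-1],[0,0,-1],[0,0,-1],[0,0,-1],[0,0,-1],[0,0,-1]])

```text
time: 21.27
tcp_pos: [0.468, -0.2355, 0.159]
tool_rot: [-2.764, -1.491, 0.003]
wrist_force: [0.2, 0.0, -0.0]
width: 0.0599
finger_force: 0.0
```

move_arm(gripper=[60,60,60,60], linear=[[0,0,0],[0,0,0],[0,0,0],[0,0,0]], twist=[[0,0,0],[0,0,0],[0,0,0],[0,0,0]])

```text
time: 21.6
tcp_pos: [0.4679, -0.2355, 0.1591]
tool_rot: [-2.76, -1.499, 0.003]
wrist_force: [0.5, 0.2, 0.3]
width: 0.0601
finger_force: 0.0
```

```bash
python3 - <<'E'
from h import *
M,im,d=grab("wrist","w14"); st=arm.sense(); Rm=R.from_rotvec(st["tool_rot"]).as_matrix(); print(st["time"],st["tcp_pos"],cab(st["tcp_pos"]),st["width"],np.degrees(np.arctan2(Rm[1,0],Rm[0,0]))+33.4,Rm[:,2].round(3))
yy,xx=np.mgrid[0:300,100:420]; px=np.c_[xx.ravel(),yy.ravel()]; P=cab(deproj(M,px,d)); dd=d[px[:,1],px[:,0]]
k=(dd>0)&(P[:,2]>.047)&(P[:,2]<.062)&(P[:,0]<-.085)&(P[:,0]>-.13)&(abs(P[:,1])<.05); print(k.sum(),np.percentile(P[k],[5,50,95],axis=0).round(4))
E
```

```text
21.65 [ 0.46793066 -0.23548839  0.15913096] [[-0.10279274  0.00063028  0.15913096]] 0.05997641085407323 90.38367498738387 [-0.002  0.    -1.   ]
1448 [[-0.1063 -0.0413  0.0516]
 [-0.1009  0.0057  0.0544]
 [-0.0883  0.0453  0.0559]]
```

move_arm(gripper=[60,60,60,60,60,60,60,0,0,0,0,0], linear=[[0,0,-0.9],[0,0,-0.9],[0,0,-0.9],[0,0,-0.9],[0,0,-0.8],[0,0,-0.6],[0,0,0],[0,0,0],[0,0,0],[0,0,0],[0,0,0],[0,0,0]], twist=[[0,0,0],[0,0,0],[0,0,0],[0,0,0],[0,0,0],[0,0,0],[0,0,0],[0,0,0],[0,0,0],[0,0,0],[0,0,0],[0,0,0]], newtons=40)

```text
time: 22.65
tcp_pos: [0.4682, -0.2356, 0.0109]
tool_rot: [-2.761, -1.497, 0.002]
wrist_force: [-2.5, 0.9, 4.9]
width: 0.0083
finger_force: 39.1
```

move_arm(gripper=[0,0], linear=[[0,0,0],[0,0,0]], twist=[[0,0,0],[0,0,0]])

```text
time: 22.82
tcp_pos: [0.4682, -0.2356, 0.0109]
tool_rot: [-2.762, -1.497, 0.002]
wrist_force: [-1.5, 0.7, 4.7]
width: 0.0082
finger_force: 39.0
```

move_arm(gripper=[0,0,0,0,0,0,0,0,0,0,0,0], linear=[[0,0,0.29],[0.02,-0.01,0.29],[0.04,-0.03,0.29],[0.06,-0.04,0.28],[0.08,-0.06,0.28],[0.1,-0.07,0.27],[0.12,-0.08,0.26],[0.14,-0.09,0.24],[0.16,-0.1,0.23],[0.17,-0.11,0.21],[0.19,-0.12,0.19],[0.2,-0.13,0.17]], twist=[[0,0,0],[0,0,0],[0,0,0],[0,0,0],[0,0,0],[0,0,0],[0,0,0],[0,0,0],[0,0,0],[0,0,0],[0,0,0],[0,0,0]])

```text
time: 23.82
tcp_pos: [0.5004, -0.257, 0.0995]
tool_rot: [-2.748, -1.49, 0.016]
wrist_force: [-14.3, 9.7, 11.6]
width: 0.0081
finger_force: 39.4
```

move_arm(gripper=[0,0,0,0,0,0,0,0,0,0,0,0], linear=[[0.21,-0.14,0.15],[0.22,-0.15,0.13],[0.23,-0.15,0.1],[0.24,-0.16,0.08],[0.24,-0.16,0.05],[0.25,-0.16,0.03],[0.25,-0.16,0],[0.25,-0.16,-0.02],[0.24,-0.16,-0.05],[0.24,-0.16,-0.07],[0.15,-0.1,-0.05],[0.1,-0.07,-0.05]], twist=[[0,0,0],[0,0,0],[0,0,0],[0,0,0],[0,0,0],[0,0,0],[0,0,0],[0,0,0],[0,0,0],[0,0,0],[0,0,0],[0,0,0]])

```text
time: 24.82
tcp_pos: [0.5863, -0.3138, 0.1091]
tool_rot: [2.761, 1.497, -0.001]
wrist_force: [-1.6, 0.3, 7.1]
width: 0.0081
finger_force: 43.1
```

```bash
python3 - <<'E'
from h import *
st=arm.sense(); print(st["time"],st["tcp_pos"],cab(st["tcp_pos"]),st["width"],st["wrist_force"],"X force",st["wrist_force"][:2]@X)
E
```

```text
24.8167 [ 0.58626104 -0.31384009  0.10909994] [[0.03912623 0.00035712 0.10909994]] 0.008113520543162998 [-1.59536108  0.29610202  7.05698657] X force -1.4948822466335303
```

Nearly shut, so I'll push a little further until resistance shows.

move_arm(gripper=[0,0,0,0,0], linear=[[0.06,-0.04,-0.02],[0.06,-0.04,-0.02],[0.05,-0.03,0],[0,0,0],[0,0,0]], twist=[[0,0,0],[0,0,0],[0,0,0],[0,0,0],[0,0,0]])

```text
time: 25.23
tcp_pos: [0.5871, -0.3144, 0.1085]
tool_rot: [-2.755, -1.494, 0.01]
wrist_force: [-10.3, 5.5, 13.9]
width: 0.0083
finger_force: 43.9
```

```bash
python3 - <<'E'
from h import *
st=arm.sense(); print(st["time"],st["tcp_pos"],cab(st["tcp_pos"]),st["width"],st["wrist_force"],"X force",st["wrist_force"][:2]@X)
E
```

```text
25.2333 [ 0.58707297 -0.31435886  0.10845892] [[0.04008964 0.00037098 0.10845892]] 0.00834053907170404 [-10.33429397   5.49545292  13.88097854] X force -11.652704226570954
```

It's against its stop (12 N, no further travel). I'll release, lift off and check.

move_arm(gripper=[60,60,60,60,60,60,60,60,60,60,60,60], linear=[[0,0,0],[0,0,0],[0,0,0],[0,0,0],[0,0,0.5],[0,0,0.9],[0,0,0.9],[0,0,0.9],[0,0,0.9],[0,0,0.9],[0,0,0],[0,0,0]], twist=[[0,0,0],[0,0,0],[0,0,0],[0,0,0],[0,0,0],[0,0,0],[0,0,0],[0,0,0],[0,0,0],[0,0,0],[0,0,0],[0,0,0]])

```text
time: 26.23
tcp_pos: [0.5918, -0.317, 0.2596]
tool_rot: [2.758, 1.495, 0.002]
wrist_force: [1.6, -0.6, -1.0]
width: 0.0598
finger_force: 0.0
```

move_arm(gripper=[60,60,60,60], linear=[[0,0,0.5],[0,0,0],[0,0,0],[0,0,0]], twist=[[0,0,0],[0,0,0],[0,0,0],[0,0,0]])

```text
time: 26.57
tcp_pos: [0.5895, -0.3155, 0.2701]
tool_rot: [-2.759, -1.496, 0.004]
wrist_force: [-0.2, 0.0, -0.3]
width: 0.0603
finger_force: 0.0
```

```bash
sed -i 's/"w2"/"w15"/; s/60:240,215:375/20:300,150:420/' m.py; python3 m.py | grep -A1 -E "bar"; python3 - <<'E'
from h import *
T,imt,dt=grab("top","t9"); o=np.load("top0.npz")["im"]; S,ims,ds=grab("scene","s9"); so=np.load("scene0.npz")["im"]
im=cv2.imread("pics/w15.png")[:,:,::-1]
a=cv2.resize(imt,(400,300)); b=cv2.resize(im,(400,300)); c=cv2.resize(ims,(400,300)); e=cv2.resize(im[60:260,150:417],(400,300))
cv2.imwrite("pics/fin.png",np.vstack([np.hstack([a,b]),np.hstack([c,e])])[:,:,::-1]); print(arm.sense()["time"])
E
```

```text
bar 1169 [0.04061825 0.00442471 0.1520491 ] [ 0.03605774 -0.04088687  0.14815961] [0.04521837 0.04396892 0.15362358]
[ 0.58965319 -0.31149074  0.1520491 ]
26.7167
```

View pics/fin.png

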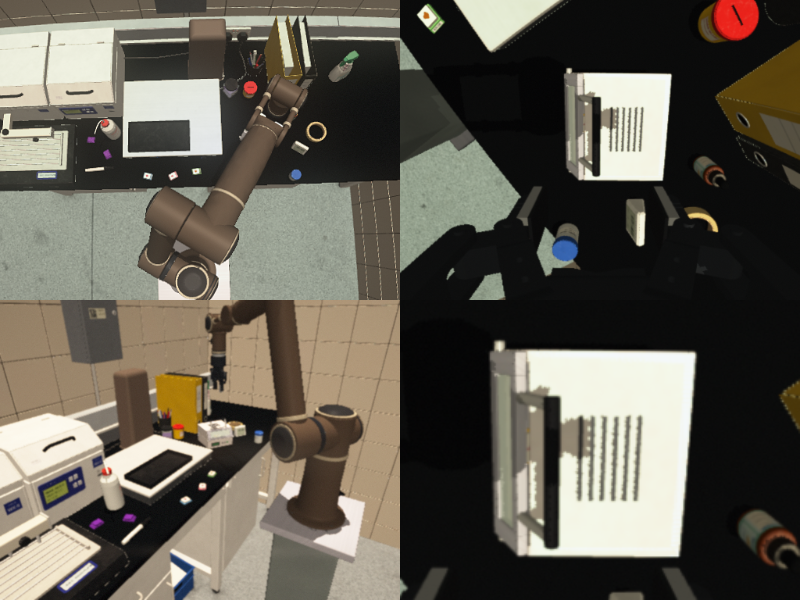

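The bar's centre is at x = 41 mm with its top at 153 mm, as expected for shut. The door sits flush, the other objects are in place, and the gripper is clear.

```bash
python3 -c "
from plant import arm
print(arm.sign_off())"
```

```text
the job is handed in; nothing more can be done
None
```

I put the yellow block in the drying cabinet and shut the door, then handed the job in at about 27 s. By my camera measurements the block lies wax side up with its centre about 33 mm behind the hinge line, and nothing else on the bench was moved. The judging result was not shown.

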